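Aim and raise the inspection light over the fuel valve

ROBOT

A 7-joint arm with a two-finger parallel gripper is mounted at the origin on the work surface. World frame = base frame: x ahead of the robot, y to its left, z up, the work surface at z = 0. Lengths are in m, angles in rad, forces in N, time in s.
With the tool pointing down it reaches from about 0.4 to 0.85 m from the base axis. Payload 4.5 kg.
Tool frame: the origin (TCP) lies midway between the tips of the shut fingers; the grasp point (between the pads) lies 19 mm behind it; z points along the fingers, y is the direction in which the jaws open and shut (so a half turn about z gives the same grasp; the last joint's range is limited). The gripper opens to 88 mm and grips with 3 to 60 N. Pads are 18 mm wide; open, the fingers measure 123 mm over their backs; the gripper's body (75 mm by 187 mm) begins 45 mm behind the grasp point.
Start: joints at [-1.144, 0.689, -0.195, 1.565, 0.157, 0.902, -0.215], TCP at [0.239, 0.577, 0.239] pointing down, gripper open.
Joint ranges: [-3.01, 3.01], [-0.46, 2.08], [-1.47, 1.51], [0.13, 2.56], [-1, 4.14], [0.04, 2.09], [-2.66, 2.66]. Speed limits (rad/s): [2.57, 2.57, 3.14, 3.14, 3.14, 3.14, 3.14].

INTERFACE

Orientations are given as a unit quaternion [x, y, z, w].
In Python, from plant import r gives the robot as it stands. The module is installed in compiled form; this text tells all that it offers.
- The arm moves only by the shell command python3 -m jog 'ROWS' [FORCE]. ROWS is JSON, a list of rows, each an object with "translation": the shift along the tool's x, y, z in units of 40 mm (1.0 is 40 mm), a list of three; "twist": the turn about the tool's z in units of 6 degrees (1.0 is 6 degrees); "claw": the opening in per cent of the stroke, from 0 (shut) to 100 (fully open). A call has 1 to 20 rows; each row shifts and turns the commanded pose from where the row before left it, along the tool's axes as they then stand; what a row does not reach is not made up. A row lasts 1/12 s, in which the tool goes at most 41.7 mm and 7.16 degrees, less where a joint would pass 70% of its speed; a pose out of reach is approached as far as the arm can. A call is refused whole if a number of a shift passes 1 or a number of a turn 1, either way. A call with a gripper value outside its range is refused whole. The fingers move at their own pace and stop on an object; FORCE is the grip in N (left out, the last holds). Time passes only in rows, so rows that do not move let the fingers close. It gives the time, the measured TCP pose, the force and the opening at its end, in the units of the state.
- r.get_state(): the state, without advancing time (a new reading comes with each control period).
- r.snapshot(name): name is "scene" or "top"; returns a dict with "img" (400x640x3 uint8, red, green, blue), "fx", "fy", "cx", "cy" (pixels), "dist_coeffs" ([k1, k2, p1, p2, k3] as OpenCV has them; the pictures are not rectified), "origin" and "rotation" of the camera in the world. Camera axes: x right, y up, looking along -z (the intrinsics and any distortion apply to the point x, -y, -z); pixel columns grow to the right and rows downward; lengths in m; the calibration is good to about 2 mm. A picture is of the moment at which its call begins. There is no depth.
- r.finish_job(): hands the job in, once; it reports no verdict.
Trained networks look in the newest picture that a camera, given by its name, has taken for a name from the list of things; names that differ only in an ending like _2 or _b are one class to them, and where a whole thing is asked for, a point or a joint stands for the part that bears it (a point fixed in the world has none). Each returns a list of dicts, best first, with "confidence" (0 to 1); they miss things now and then, are a little off and sometimes report something else, mostly with a low value. They report only what shows in the picture. A call takes as long as a camera call. They do not tell look-alikes from the thing itself.
- r.spot_in(label, camera): "rect" ([left, top, right, bottom] in pixels, round what is visible of it).
- r.spot_point(label, camera): "location" ([row, column] in pixels: a listed point, or the origin of a listed thing).
The state is a dict: "clock": time; "q": joint angles; "qd": joint speeds; "joint_torque": joint torques, N m; "tool_pos": TCP position; "eef_rot": TCP orientation; "contact_force": force on the tool from outside, world axes, zero at the start; "moment": the same for the moment, N m; "opening": opening from 0.0 (shut) to 1.0 (fully open).
Only numpy, scipy, OpenCV 4.12 (cv2) and the standard library are available. Lean on these libraries where they do the work, as an engineer would, in place of code of your own. Each camera call takes 0.05 s, during which the arm holds its last target. There are 200 camera calls.

TASK

With its mast still fully down, swing the inspection light one click on its swivel so that the lamp points at the brass fuel valve (not at the fuel filter). Then squeeze in the orange button on the black grip head, keep it squeezed, and pull the telescopic mast up past its first stop to the second, topmost stop. Finish while holding it there fully raised: the mast is sprung and sinks when let go; leave the other things on the bench where they are.

Things in the scene. Friction and masses are not known exactly. Their poses are not given: they have to be found in the camera images.
- grip_head: Black block, 34 (x) x 36 (y) x 44 (z) mm, atop the telescopic mast (tube 33 mm across); origin at its centre, 197 mm above the bench when down, on the vertical axis of mast and swivel. x points level the way the lamp points, y out through the orange button, z up. Below it an arm runs out along +x to a yellow lamp shade. Grip it from above across y: one finger on the button, one on the plain face.
- button (a joint): Orange button, 18 (x) x 26 (z) mm, centred on the grip head's +y face, 9 mm proud. Value: m pressed in, 0 out, 0.007 fully in (2 mm still proud). Its spring needs 3 N to start, 8 N to hold it in. Pressed 5 mm or more it frees the mast; else a catch blocks the mast at the bottom (2 mm of play) and at the first stop.
- mast (a joint): Telescopic mast, vertical slide carrying grip head, button and lamp. Value: m raised, 0 down, first stop at 0.055 (a catch, passed only with the button in), second stop at 0.110 (a hard end with no catch). A return spring and the weight pull it down with 5 to 10 N all the way.
- swivel (a joint): Swivel that turns mast and lamp about the vertical. Value in rad, anticlockwise from above: clicks (spring detents) at 0, where it starts, and at +0.785 and -0.785; hard ends at +-0.95. The detent resists with about 0.35 N m (3 to 4 N at the handle); beyond a crest half-way between clicks it draws the swivel on into the next click.
- handle (a point): Grip point on the swivel's handle: an upright red round peg, 16 mm in diameter, from 51 to 103 mm above the bench, at the end of a flat lever (18 mm wide, top 52 mm up) opposite the lamp, 108 mm from the swivel axis. The point is on the peg's axis 81 mm up; x points to the swivel axis (and the way the lamp points), z up.
- valve_center (a point): Brass fuel valve, the thing to be lit, about 62 x 44 x 41 mm, lying loose on the bench about 200 mm from the swivel axis, one click to the left or right of where the lamp points at the start. Point at its middle, 20 mm above the bench.
- filter_center (a point): Clear plastic inline fuel filter with white ends, 80 mm long, 34 mm thick, lying loose about 200 mm from the swivel axis, one click to the other side. Point at its middle, 17 mm up. To be left alone.
- guard_center (a point): Aluminium muffler guard, slotted cover 130 x 96 x 40 mm; point at its middle, 20 mm up. To be left alone.
- screwdriver_grip (a point): Yellow-handled screwdriver lying on the bench; point in its handle. To be left alone.
- oil_center (a point): Grey oil bottle, 60 mm in diameter, 170 mm tall; point at its middle. To be left alone.
- socket_center (a point): Steel plug socket standing upright, 26 mm in diameter, 65 mm tall; point at its middle. To be left alone.
Not all that is in view belongs to the job. Leave any green or red look-alike of the part that bears valve_center alone.

How it is judged:
On the way, in this order (a step that is already met when the one before it is completed fails the run):
1. the lamp is swung to the click where it points at the brass valve, with the mast still down (y of valve_center in the frame of grip_head between -0.032 and 0.032 m and x of valve_center in the frame of grip_head above 0.1 m and value of joint mast below 0.015 m and velocity of joint swivel between -0.15 and 0.15 rad/s), for 0.3 s.
2. with the button in, the mast is pulled past the first stop (value of joint mast above 0.066 m and value of joint button above 0.004 m and y of valve_center in the frame of grip_head between -0.032 and 0.032 m and x of valve_center in the frame of grip_head above 0.1 m), for 0.05 s.
3. the mast is at its second stop (value of joint mast above 0.104 m and y of valve_center in the frame of grip_head between -0.032 and 0.032 m and x of valve_center in the frame of grip_head above 0.1 m), for 0.2 s.
At the end, for the whole second after the job is handed in: The mast stays raised within 6 mm of its second stop (value above 0.104) and still, held by the fingers on the grip head or its button (over 3 N), the lamp still pointing at the brass valve (the valve within 32 mm of the lamp's line), and no loose thing more than 30 mm from where it lay (all of step 3 and contact force between the fingers and grip_head above 3 N and velocity of joint mast between -0.02 and 0.02 m/s and distance of each of valve_center, filter_center, guard_center, screwdriver_grip, oil_center, socket_center from where it was at the start of the episode below 0.03 m); the arm keeps its last pose, push and grip.
It fails at once if a loose thing on the bench is pushed more than 30 mm (distance of any of valve_center, filter_center, guard_center, screwdriver_grip, oil_center, socket_center from where it was at the start of the episode above 0.03 m).
It also fails if it takes over 48 s, if anything falls off the work surface, if the arm or the gripper's body presses on something with over 40 N, if the wrist force passes 120 N, or if a joint passes its speed limit or range.

## Working session

There is one attempt and no reset: what is moved stays moved. The work goes in short steps, Python scripts to look and compute and a shell command to move; the robot and the scene stay as the last step left them, time stands still between calls to the robot, and variables do not carry over. Pictures are saved under pics/ and viewed, about 8 in all and at most 12, crops included, and the job is handed in when it is done.

```bash
mkdir -p pics; cat > h.py <<'E'
import numpy as np, cv2
from plant import r
from scipy.spatial.transform import Rotation as R
def ray(s,row,col):
    K=np.array([[s['fx'],0,s['cx']],[0,s['fy'],s['cy']],[0,0,1]])
    u=cv2.undistortPoints(np.array([[[col,row]]],float),K,np.array(s['dist_coeffs']))[0,0]
    rot=np.array(s['rotation']); rot=rot if rot.shape==(3,3) else R.from_quat(rot).as_matrix()
    return np.array(s['origin']), rot@np.array([u[0],-u[1],-1])
def atz(s,row,col,z):
    o,d=ray(s,row,col); return o+d*(z-o[2])/d[2]
def proj(s,p):
    K=np.array([[s['fx'],0,s['cx']],[0,s['fy'],s['cy']],[0,0,1]])
    rot=np.array(s['rotation']); rot=rot if rot.shape==(3,3) else R.from_quat(rot).as_matrix()
    c=rot.T@(np.array(p)-np.array(s['origin'])); c=np.array([c[0],-c[1],-c[2]])
    return cv2.projectPoints(c[None],np.zeros(3),np.zeros(3),K,np.array(s['dist_coeffs']))[0][0,0]
E
python3 - <<'E'
from h import *
np.set_printoptions(precision=3,suppress=True)
st=r.get_state(); print(st['tool_pos'],st['eef_rot'],st['opening'],st['clock'])
Z=dict(grip_head=.197,handle=.081,valve_center=.02,filter_center=.017,guard_center=.02,screwdriver_grip=.015,oil_center=.085,socket_center=.032)
for c in('scene','top'):
    s=r.snapshot(c); cv2.imwrite(f'pics/{c}0.png',s['img'][:,:,::-1]); print(c,np.array(s['origin']))
    for n,z in Z.items():
        for d in r.spot_point(n,c)[:3]: print(n,round(d['confidence'],2),np.round(d['location']),atz(s,*d['location'],z))
E
```

```text
[0.239 0.577 0.238] [ 0.195  0.981 -0.001 -0.   ] 0.9969385404705885 0.0
scene [1.235 0.136 0.941]
grip_head 0.55 [189. 347.] [0.593 0.039 0.197]
valve_center 0.79 [291. 294.] [ 0.83  -0.043  0.02 ]
valve_center 0.73 [233. 260.] [ 0.678 -0.197  0.02 ]
valve_center 0.58 [198. 187.] [ 0.615 -0.47   0.02 ]
filter_center 0.82 [283. 372.] [0.752 0.153 0.017]
filter_center 0.54 [192. 355.] [0.443 0.043 0.017]
guard_center 0.91 [196. 186.] [ 0.608 -0.475  0.02 ]
screwdriver_grip 0.89 [219. 465.] [0.46  0.396 0.015]
oil_center 0.77 [252. 468.] [0.632 0.385 0.085]
oil_center 0.59 [248. 281.] [ 0.75  -0.103  0.085]
socket_center 0.54 [159. 227.] [ 0.426 -0.413  0.032]
top [ 0.504 -0.035  1.584]
grip_head 0.68 [197. 301.] [0.598 0.039 0.197]
handle 0.72 [231. 298.] [0.482 0.051 0.081]
valve_center 0.54 [140. 327.] [ 0.838 -0.049  0.02 ]
valve_center 0.42 [150. 359.] [ 0.804 -0.174  0.02 ]
valve_center 0.42 [184. 366.] [ 0.67  -0.203  0.02 ]
filter_center 0.66 [163. 274.] [0.744 0.156 0.017]
guard_center 0.66 [201. 434.] [ 0.609 -0.471  0.02 ]
screwdriver_grip 0.71 [237. 210.] [0.447 0.399 0.015]
oil_center 0.82 [191. 211.] [0.622 0.384 0.085]
oil_center 0.2 [198. 300.] [0.602 0.046 0.085]
socket_center 0.57 [251. 420.] [ 0.416 -0.414  0.032]
```

View pics/scene0.png

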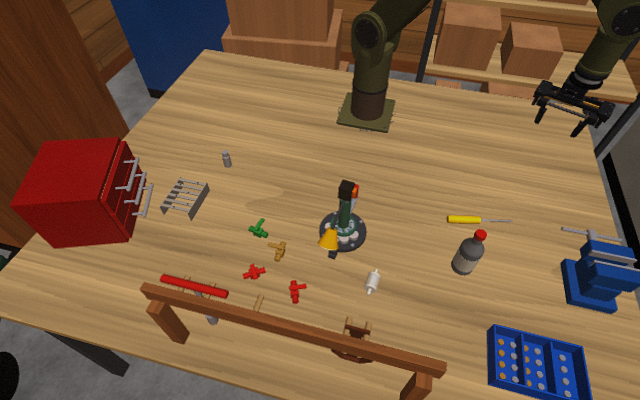

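View pics/top0.png

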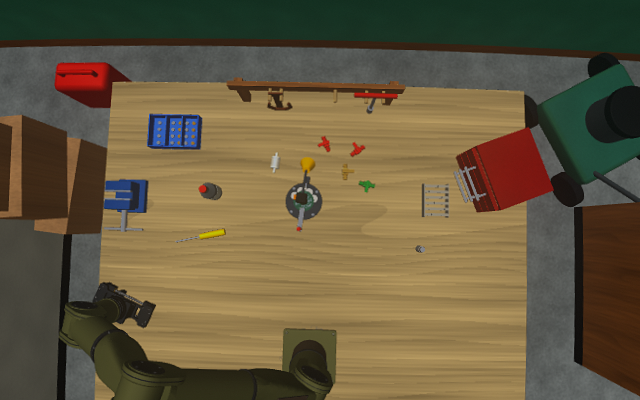

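Scene: the mast is at about (345,215) with the lamp pointing away from the robot. The brass valve is at (280,250) in scene and (347,171) in top, to the right of the lamp. The filter is on the left, and red and green look-alikes lie nearby. Next I'll refine the positions.

```bash
python3 - <<'E'
from h import *
np.set_printoptions(precision=4,suppress=True)
obs={}
for c,roi,rr in(('scene',(235,265,265,292),(178,205,345,365)),('top',(160,182,338,356),(185,245,285,325))):
    s=r.snapshot(c); hsv=cv2.cvtColor(s['img'],cv2.COLOR_RGB2HSV)
    a,b,cc,d=roi; sub=hsv[a:b,cc:d]; m=(sub[...,1]>150)&(sub[...,0]<30)
    ys,xs=np.nonzero(m); print(c,'brass',len(ys),ys.mean()+a,xs.mean()+cc,atz(s,ys.mean()+a,xs.mean()+cc,.02))
    a,b,cc,d=rr; sub=hsv[a:b,cc:d].astype(int)
    for nm,lo,hi in(('red',0,5),('orange',6,16)):
        m=((sub[...,0]>=lo)&(sub[...,0]<=hi)|((nm=='red')&(sub[...,0]>174)))&(sub[...,1]>170)&(sub[...,2]>80)
        n,_,st,ce=cv2.connectedComponentsWithStats(m.astype(np.uint8))
        for i in range(1,n):
            p=(ce[i,1]+a,ce[i,0]+cc); print(nm,st[i,4],np.array(p),'z.1',atz(s,*p,.1),'z.197',atz(s,*p,.197))
    for l in('grip_head','handle','valve_center','swivel','mast','button'):
        for d in r.spot_point(l,c)[:2]: print(l,round(d['confidence'],2),np.array(d['location']))
    x0,y0=(290,165) if c=='scene' else (262,130)
    cv2.imwrite(f'pics/{c}1.png',cv2.resize(s['img'][y0:y0+110,x0-35:x0+105,::-1],None,fx=5,fy=5,interpolation=cv2.INTER_CUBIC))
E
```

```text
scene brass 189 249.5978835978836 278.15343915343914 [ 0.7198 -0.1258  0.02  ]
red 13 [185.6923 355.9231] z.1 [0.4903 0.0496 0.1   ] z.197 [0.5762 0.0595 0.197 ]
red 8 [193.5 356.5] z.1 [0.5202 0.0575 0.1   ] z.197 [0.6027 0.0665 0.197 ]
orange 1 [185. 358.] z.1 [0.4859 0.0551 0.1   ] z.197 [0.5723 0.0644 0.197 ]
orange 49 [192.0204 354.0816] z.1 [0.5164 0.0494 0.1   ] z.197 [0.5994 0.0593 0.197 ]
grip_head 0.69 [191.2 348.3]
handle 0.79 [191.6 354.3]
valve_center 0.58 [230.7 256.8]
valve_center 0.55 [291.5 293.1]Traceback (most recent call last):
  File "<stdin>", line 15, in <module>
ValueError: it knows: filter_center, grip_head, guard_center, handle, oil_center, screwdriver_grip, socket_center, valve_center
```

```bash
python3 - <<'E'
from h import *
np.set_printoptions(precision=4,suppress=True)
for c,roi,rr in(('scene',(235,265,265,292),(178,205,345,365)),('top',(160,182,338,356),(185,245,285,325))):
    s=r.snapshot(c); hsv=cv2.cvtColor(s['img'],cv2.COLOR_RGB2HSV)
    a,b,cc,d=roi; sub=hsv[a:b,cc:d]; m=(sub[...,1]>150)&(sub[...,0]<30)
    ys,xs=np.nonzero(m); print(c,'brass',len(ys),atz(s,ys.mean()+a,xs.mean()+cc,.02) if len(ys) else 0)
    a,b,cc,d=rr; sub=hsv[a:b,cc:d].astype(int)
    for nm,lo,hi in(('red',0,5),('orange',6,16)):
        m=((sub[...,0]>=lo)&(sub[...,0]<=hi)|((nm=='red')&(sub[...,0]>174)))&(sub[...,1]>150)&(sub[...,2]>70)
        n,_,st,ce=cv2.connectedComponentsWithStats(m.astype(np.uint8))
        for i in range(1,n):
            p=(ce[i,1]+a,ce[i,0]+cc); print(nm,st[i,4],np.array(p),'z.1',atz(s,*p,.1),'z.197',atz(s,*p,.197))
    for l,z in(('grip_head',.197),('handle',.081),('valve_center',.02)):
        for d in r.spot_point(l,c)[:4]: print(l,round(d['confidence'],2),np.array(d['location']),atz(s,*d['location'],z))
    x0,y0=(290,165) if c=='scene' else (262,130)
    cv2.imwrite(f'pics/{c}1.png',cv2.resize(s['img'][y0:y0+110,x0-35:x0+105,::-1],None,fx=5,fy=5,interpolation=cv2.INTER_CUBIC))
E
```

```text
scene brass 182 [ 0.7198 -0.1256  0.02  ]
red 12 [185.5833 356.    ] z.1 [0.4898 0.0497 0.1   ] z.197 [0.5758 0.0596 0.197 ]
red 5 [191. 357.] z.1 [0.5102 0.057  0.1   ] z.197 [0.5938 0.066  0.197 ]
red 4 [196.25 355.75] z.1 [0.5312 0.0575 0.1   ] z.197 [0.6124 0.0665 0.197 ]
orange 2 [184.5 357.5] z.1 [0.4843 0.0532 0.1   ] z.197 [0.5709 0.0627 0.197 ]
orange 54 [192.1481 354.    ] z.1 [0.517  0.0492 0.1   ] z.197 [0.5998 0.0592 0.197 ]
grip_head 0.89 [189.8 347.5] [0.5964 0.0409 0.197 ]
handle 0.8 [191.9 351.7] [0.5016 0.0403 0.081 ]
valve_center 0.76 [247.  280.1] [ 0.71   -0.1233  0.02  ]
valve_center 0.56 [231.5 260.5] [ 0.6739 -0.1974  0.02  ]
top brass 98 [ 0.7166 -0.1255  0.02  ]
red 12 [228.5 298.5] z.1 [0.4897 0.0486 0.1   ] z.197 [0.4906 0.0432 0.197 ]
orange 12 [196.75 294.75] z.1 [0.6062 0.066  0.1   ] z.197 [0.5995 0.0595 0.197 ]
orange 4 [228.5 296.5] z.1 [0.4895 0.056  0.1   ] z.197 [0.4904 0.0501 0.197 ]
grip_head 0.68 [198.2 298.9] [0.5948 0.045  0.197 ]
handle 0.69 [231.3 295.7] [0.4788 0.0598 0.081 ]
valve_center 0.64 [172.  342.8] [ 0.7136 -0.1133  0.02  ]
valve_center 0.61 [143.9 323. ] [ 0.8229 -0.0331  0.02  ]
valve_center 0.5 [182.2 365.8] [ 0.6759 -0.2039  0.02  ]
valve_center 0.4 [146.9 358.2] [ 0.8146 -0.1717  0.02  ]
```

View pics/top1.png

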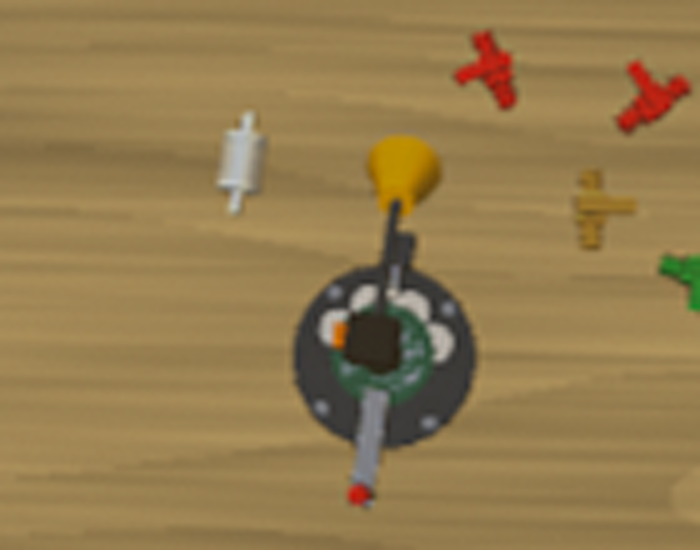

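View pics/scene1.png

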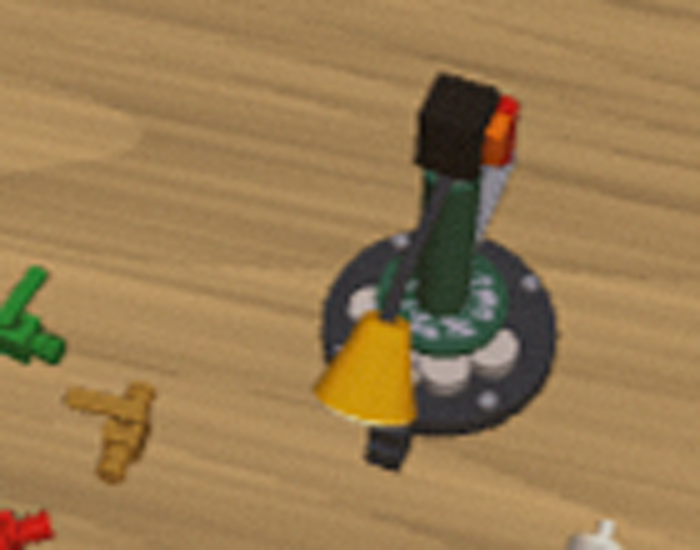

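Views: in top, the handle peg is at about (298,228) and the orange button at (295,197), on the lamp's left. The brass valve lies 45° clockwise. Fit: swivel axis about (0.5965, 0.036), start yaw about -8.5°, so the lamp turns clockwise. First I move over the peg with the jaws tangential.

```bash
cat > off.py <<'E'
import sys; from h import *
x,y,z,yaw=map(float,sys.argv[1:5])   # yaw of tool y, deg
s=r.get_state(); M=R.from_quat(s['eef_rot']).as_matrix()
cy=np.degrees(np.arctan2(M[1,1],M[0,1]))
print('t',round(s['clock'],2),'pos',np.round(s['tool_pos'],4),'yaw',round(cy,2),'F',np.round(s['contact_force'],1),'op',round(s['opening'],3))
print('units',np.round(M.T@(np.array([x,y,z])-s['tool_pos'])/.04,3),'twist',round((cy-yaw)/6,3))
E
python3 -m jog '[{"translation":[0,0,0],"twist":-0.8,"claw":100},{"translation":[0,0,0],"twist":-0.8,"claw":100},{"translation":[0,0,0],"twist":-0.73,"claw":100},{"translation":[-0.25,-0.35,0],"twist":0,"claw":100},{"translation":[-0.5,-0.75,0],"twist":0,"claw":100},{"translation":[-0.5,-0.75,0],"twist":0,"claw":100},{"translation":[-0.5,-0.75,0],"twist":0,"claw":100},{"translation":[-0.5,-0.75,0],"twist":0,"claw":100},{"translation":[-0.5,-0.75,0],"twist":0,"claw":100},{"translation":[-0.5,-0.75,0],"twist":0,"claw":100},{"translation":[-0.5,-0.75,0],"twist":0,"claw":100},{"translation":[-0.5,-0.75,0],"twist":0,"claw":100},{"translation":[-0.5,-0.75,0],"twist":0,"claw":100},{"translation":[-0.5,-0.75,0],"twist":0,"claw":100},{"translation":[-0.5,-0.75,0],"twist":0,"claw":100},{"translation":[-0.5,-0.75,0],"twist":0,"claw":100},{"translation":[0,0,0],"twist":0,"claw":100}]' 20
python3 off.py .490 .0505 .062 81.5
```

```text
clock: 2.92
tool_pos: [0.434, 0.1622, 0.2385]
eef_rot: [0.081, 0.997, -0.003, 0.001]
contact_force: [0.7, 0.7, 0.4]
opening: 0.999
t 2.92 pos [0.434  0.1622 0.2385] yaw 80.75 F [0.7 0.7 0.4] op 0.999
units [-1.822 -2.508  4.428] twist -0.124
```

```bash

python3 -m jog '[{"translation":[-0.45,-0.6,0],"twist":-0.1,"claw":100},{"translation":[-0.45,-0.65,0],"twist":0,"claw":100},{"translation":[-0.45,-0.65,0],"twist":0,"claw":100},{"translation":[-0.45,-0.6,0],"twist":0,"claw":100},{"translation":[0,0,0.5],"twist":0,"claw":100},{"translation":[0,0,0.5],"twist":0,"claw":100},{"translation":[0,0,0.5],"twist":0,"claw":100},{"translation":[0,0,0.5],"twist":0,"claw":100},{"translation":[0,0,0],"twist":0,"claw":100},{"translation":[0,0,0],"twist":0,"claw":100}]'
python3 off.py .490 .0505 .062 81.5
python3 - <<'E'
from h import *
o=[]
for c in('scene','top'):
    s=r.snapshot(c); x,y=map(int,proj(s,[.49,.05,.15])); w=60
    print(c,proj(s,[.49,.0505,.1]),proj(s,r.get_state()['tool_pos']),x-w,y-w)
    o.append(cv2.resize(s['img'][y-w:y+w,x-w:x+w,::-1],(400,400),interpolation=cv2.INTER_CUBIC))
cv2.imwrite('pics/a.png',np.hstack(o))
E
```

```text
clock: 3.75
tool_pos: [0.4878, 0.0615, 0.1584]
eef_rot: [0.069, 0.998, -0.0, -0.001]
contact_force: [0.3, -0.1, 0.7]
opening: 1.003
t 3.75 pos [0.4878 0.0615 0.1584] yaw 82.1 F [ 0.3 -0.1  0.7] op 1.003
units [-0.095 -0.265  2.41 ] twist 0.099
scene [356.23649283 185.67650673] [361.74717306 172.56243088] 297 114
top [297.99486557 228.39611639] [293.8163013  228.72605481] 237 168
```

View pics/a.png

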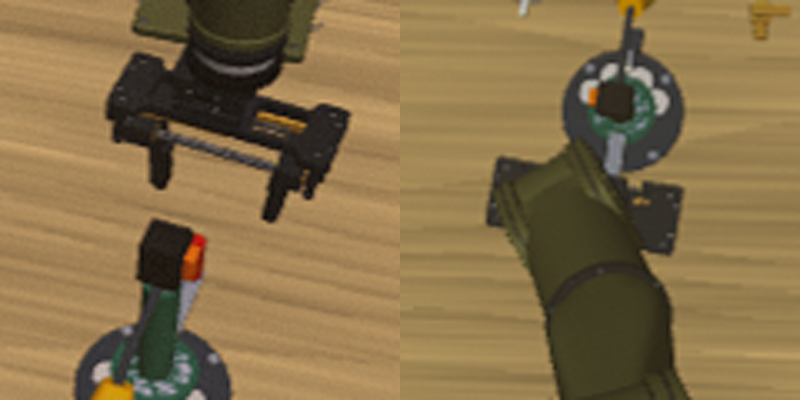

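The jaws straddle the peg, and the body clears the mast. Next: centre, descend and grip.

```bash

python3 -m jog '[{"translation":[-0.09,-0.26,0],"twist":0.1,"claw":100},{"translation":[0,0,0.5],"twist":0,"claw":100},{"translation":[0,0,0.5],"twist":0,"claw":100},{"translation":[0,0,0.5],"twist":0,"claw":100},{"translation":[0,0,0.5],"twist":0,"claw":100},{"translation":[0,0,0.35],"twist":0,"claw":100},{"translation":[0,0,0],"twist":0,"claw":100},{"translation":[0,0,0],"twist":0,"claw":0},{"translation":[0,0,0],"twist":0,"claw":0},{"translation":[0,0,0],"twist":0,"claw":0},{"translation":[0,0,0],"twist":0,"claw":0},{"translation":[0,0,0],"twist":0,"claw":0},{"translation":[0,0,0],"twist":0,"claw":0},{"translation":[0,0,0],"twist":0,"claw":0},{"translation":[0,0,0],"twist":0,"claw":0}]' 15
python3 off.py .490 .0505 .062 81.5
```

```text
clock: 5.1
tool_pos: [0.4904, 0.0506, 0.0648]
eef_rot: [0.074, 0.997, 0.0, 0.0]
contact_force: [0.5, 0.6, -1.2]
opening: 0.42
t 5.1 pos [0.4904 0.0506 0.0648] yaw 81.48 F [ 0.5  0.6 -1.2] op 0.42
units [ 0.01  -0.004  0.071] twist -0.004
```

```bash

python3 -m jog '[{"translation":[0,0,0],"twist":0,"claw":0},{"translation":[0,0,0],"twist":0,"claw":0},{"translation":[0,0,0],"twist":0,"claw":0},{"translation":[0,0,0],"twist":0,"claw":0},{"translation":[0,0,0],"twist":0,"claw":0},{"translation":[0,0,0],"twist":0,"claw":0}]' 15
python3 off.py .490 .0505 .062 81.5
```

```text
clock: 5.6
tool_pos: [0.4904, 0.0506, 0.0647]
eef_rot: [0.074, 0.997, 0.0, -0.0]
contact_force: [-0.0, 0.6, -0.6]
opening: 0.175
t 5.6 pos [0.4904 0.0506 0.0647] yaw 81.48 F [-0.   0.6 -0.6] op 0.175
units [ 0.009 -0.004  0.067] twist -0.004
```

Peg gripped (15.4 mm). Next, the 45° clockwise swing, alternating twist rows and tangent moves.

```bash

python3 -m jog '[{"translation":[0,0,0],"twist":0.417,"claw":0},{"translation":[0,0.235,0],"twist":0,"claw":0},{"translation":[0,0,0],"twist":0.833,"claw":0},{"translation":[0,0.235,0],"twist":0,"claw":0},{"translation":[0,0,0],"twist":0.833,"claw":0},{"translation":[0,0.235,0],"twist":0,"claw":0},{"translation":[0,0,0],"twist":0.833,"claw":0},{"translation":[0,0.235,0],"twist":0,"claw":0},{"translation":[0,0,0],"twist":0.833,"claw":0},{"translation":[0,0.235,0],"twist":0,"claw":0},{"translation":[0,0,0],"twist":0.833,"claw":0},{"translation":[0,0.235,0],"twist":0,"claw":0},{"translation":[0,0,0],"twist":0.833,"claw":0},{"translation":[0,0.235,0],"twist":0,"claw":0},{"translation":[0,0,0],"twist":0.833,"claw":0},{"translation":[0,0.235,0],"twist":0,"claw":0},{"translation":[0,0,0],"twist":0.833,"claw":0},{"translation":[0,0.235,0],"twist":0,"claw":0},{"translation":[0,0,0],"twist":0.417,"claw":0},{"translation":[0,0,0],"twist":0,"claw":0}]' 15
python3 off.py .5323 .1228 .064 36.5
```

```text
clock: 7.27
tool_pos: [0.5318, 0.1227, 0.0645]
eef_rot: [0.448, 0.894, -0.001, -0.002]
contact_force: [-5.0, 1.7, 2.6]
opening: 0.173
t 7.27 pos [0.5318 0.1227 0.0645] yaw 36.82 F [-5.   1.7  2.6] op 0.173
units [-0.007  0.012  0.013] twist 0.053
```

```bash

python3 -m jog '[{"translation":[0,0,0],"twist":0,"claw":100},{"translation":[0,0,0],"twist":0,"claw":100},{"translation":[0,0,0],"twist":0,"claw":100},{"translation":[0,0,0],"twist":0,"claw":100},{"translation":[0,0,0],"twist":0,"claw":100},{"translation":[0,0,0],"twist":0,"claw":100},{"translation":[0,0,0],"twist":0,"claw":100},{"translation":[0,0,0],"twist":0,"claw":100},{"translation":[0,0,-0.5],"twist":0,"claw":100},{"translation":[0,0,-0.8],"twist":0,"claw":100},{"translation":[0,0,-0.8],"twist":0,"claw":100},{"translation":[0,0,-0.8],"twist":0,"claw":100},{"translation":[0,0,-0.8],"twist":0,"claw":100},{"translation":[0,0,-0.8],"twist":0,"claw":100},{"translation":[0,0,-0.5],"twist":0,"claw":100},{"translation":[0,0,0],"twist":0,"claw":100},{"translation":[0,0,0],"twist":0,"claw":100}]'
python3 off.py .5965 .036 .25 36.5
python3 - <<'E'
from h import *
np.set_printoptions(precision=4,suppress=True)
o=[]
for c in('scene','top'):
    s=r.snapshot(c); hsv=cv2.cvtColor(s['img'],cv2.COLOR_RGB2HSV).astype(int)
    for nm,lo,hi,p0 in(('orange',6,16,[.605,.05,.197]),('red',-1,5,[.532,.123,.1])):
        cx,cy=proj(s,p0).astype(int); sub=hsv[cy-12:cy+13,cx-12:cx+13]
        m=(sub[...,0]>=lo)&(sub[...,0]<=hi)&(sub[...,1]>150)&(sub[...,2]>70)
        ys,xs=np.nonzero(m)
        if len(ys): print(c,nm,len(ys),atz(s,ys.mean()+cy-12,xs.mean()+cx-12,p0[2]))
    for d in r.spot_point('grip_head',c)[:1]: print(d['confidence'],atz(s,*d['location'],.197))
    x,y=map(int,proj(s,[.62,.03,.12])); w=60
    o.append(cv2.resize(s['img'][y-w:y+w,x-w:x+w,::-1],(400,400),interpolation=cv2.INTER_CUBIC))
cv2.imwrite('pics/b.png',np.hstack(o))
E
```

```text
clock: 8.68
tool_pos: [0.5333, 0.1213, 0.2657]
eef_rot: [0.45, 0.893, 0.001, 0.001]
contact_force: [0.3, 0.3, -1.0]
opening: 0.996
t 8.68 pos [0.5333 0.1213 0.2657] yaw 36.49 F [ 0.3  0.3 -1. ] op 0.996
units [-2.654  0.     0.394] twist -0.002
scene orange 69 [0.6145 0.0502 0.197 ]
scene red 58 [0.5489 0.1222 0.1   ]
0.78 [0.6008 0.0367 0.197 ]
top orange 15 [0.6145 0.0526 0.197 ]
0.42 [0.5985 0.0385 0.197 ]
```

View pics/b.png

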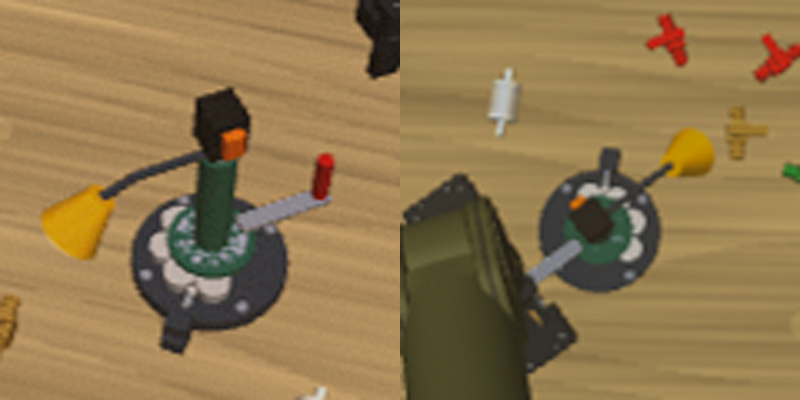

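The lamp (top view, about (690,150) in the crop) points straight at the brass valve, and the handle and button positions agree with a full click. Next I move over the head.

```bash

python3 -m jog '[{"translation":[-0.4,0,0],"twist":0,"claw":100},{"translation":[-0.65,0,0],"twist":0,"claw":100},{"translation":[-0.65,0,0],"twist":0,"claw":100},{"translation":[-0.6,0,0],"twist":0,"claw":100},{"translation":[-0.35,0,0],"twist":0,"claw":100},{"translation":[0,0,0],"twist":0,"claw":100},{"translation":[0,0,0],"twist":0,"claw":100}]'
python3 off.py .597 .0378 .178 36.5
```

```text
clock: 9.47
tool_pos: [0.5953, 0.0363, 0.2637]
eef_rot: [0.451, 0.893, -0.0, -0.001]
contact_force: [0.2, 1.2, -0.2]
opening: 0.998
t 9.47 pos [0.5953 0.0363 0.2637] yaw 36.44 F [ 0.2  1.2 -0.2] op 0.998
units [1.000e-03 6.100e-02 2.143e+00] twist -0.01
```

```bash

python3 -m jog '[{"translation":[0,0.06,0],"twist":0,"claw":100},{"translation":[0,0,0.45],"twist":0,"claw":100},{"translation":[0,0,0.45],"twist":0,"claw":100},{"translation":[0,0,0.45],"twist":0,"claw":100},{"translation":[0,0,0.45],"twist":0,"claw":100},{"translation":[0,0,0.34],"twist":0,"claw":100},{"translation":[0,0,0],"twist":0,"claw":100},{"translation":[0,0,0],"twist":0,"claw":0},{"translation":[0,0,0],"twist":0,"claw":0},{"translation":[0,0,0],"twist":0,"claw":0},{"translation":[0,0,0],"twist":0,"claw":0},{"translation":[0,0,0],"twist":0,"claw":0},{"translation":[0,0,0],"twist":0,"claw":0},{"translation":[0,0,0],"twist":0,"claw":0},{"translation":[0,0,0],"twist":0,"claw":0},{"translation":[0,0,0],"twist":0,"claw":0},{"translation":[0,0,0],"twist":0,"claw":0},{"translation":[0,0,0],"twist":0,"claw":0}]' 40
python3 off.py .597 .0378 .178 36.5
```

```text
clock: 10.97
tool_pos: [0.5989, 0.0379, 0.1797]
eef_rot: [0.45, 0.893, 0.001, 0.001]
contact_force: [3.7, 2.3, 3.1]
opening: 0.421
t 10.97 pos [0.5989 0.0379 0.1797] yaw 36.51 F [3.7 2.3 3.1] op 0.421
units [ 0.028 -0.04   0.043] twist 0.002
```

Head gripped, opening about 37 mm, which matches the button fully in. Pulling up.

```bash

python3 -m jog '[{"translation":[0,0,-0.1],"twist":0,"claw":0},{"translation":[0,0,-0.2],"twist":0,"claw":0},{"translation":[0,0,-0.2],"twist":0,"claw":0},{"translation":[0,0,-0.2],"twist":0,"claw":0},{"translation":[0,0,-0.2],"twist":0,"claw":0},{"translation":[0,0,-0.2],"twist":0,"claw":0},{"translation":[0,0,-0.2],"twist":0,"claw":0},{"translation":[0,0,-0.2],"twist":0,"claw":0},{"translation":[0,0,-0.2],"twist":0,"claw":0},{"translation":[0,0,-0.2],"twist":0,"claw":0},{"translation":[0,0,-0.2],"twist":0,"claw":0},{"translation":[0,0,-0.2],"twist":0,"claw":0},{"translation":[0,0,-0.2],"twist":0,"claw":0},{"translation":[0,0,-0.2],"twist":0,"claw":0},{"translation":[0,0,0],"twist":0,"claw":0},{"translation":[0,0,0],"twist":0,"claw":0}]' 40
python3 off.py .597 .0378 .2905 36.5
```

```text
clock: 12.3
tool_pos: [0.5987, 0.0378, 0.2861]
eef_rot: [0.45, 0.893, 0.001, 0.0]
contact_force: [7.4, 2.7, -7.9]
opening: 0.426
t 12.3 pos [0.5987 0.0378 0.2861] yaw 36.51 F [ 7.4  2.7 -7.9] op 0.426
units [ 0.024 -0.034 -0.11 ] twist 0.002
```

```bash

python3 -m jog '[{"translation":[0,0,-0.08],"twist":0,"claw":0},{"translation":[0,0,-0.06],"twist":0,"claw":0},{"translation":[0,0,0],"twist":0,"claw":0},{"translation":[0,0,0],"twist":0,"claw":0},{"translation":[0,0,0],"twist":0,"claw":0},{"translation":[0,0,0],"twist":0,"claw":0},{"translation":[0,0,0],"twist":0,"claw":0}]' 40
python3 off.py .597 .0378 .2905 36.5
```

```text
clock: 12.88
tool_pos: [0.5986, 0.0379, 0.2899]
eef_rot: [0.45, 0.893, 0.0, -0.0]
contact_force: [9.4, 2.4, -15.8]
opening: 0.421
t 12.88 pos [0.5986 0.0379 0.2899] yaw 36.51 F [  9.4   2.4 -15.8] op 0.421
units [ 0.022 -0.033 -0.014] twist 0.002
```

The force went up to 16 N at 110 mm, which looks like the hard stop. One picture to confirm there was no slip.

```bash
python3 - <<'E'
from h import *
np.set_printoptions(precision=4,suppress=True)
o=[]
for c in('scene','top'):
    s=r.snapshot(c)
    for n,z in(('valve_center',.02),('filter_center',.017),('grip_head',.307)):
        for d in r.spot_point(n,c)[:4]: print(c,n,round(d['confidence'],2),atz(s,*d['location'],z))
    print('expected head bottom px',proj(s,[.5965,.037,.285]))
    x,y=map(int,proj(s,[.62,.03,.2])); w=60
    o.append(cv2.resize(s['img'][y-w:y+w,x-w:x+w,::-1],(400,400),interpolation=cv2.INTER_CUBIC)); print(x-w,y-w)
cv2.imwrite('pics/c.png',np.hstack(o))
E
python3 off.py .597 .0378 .2905 36.5
```

```text
scene valve_center 0.67 [ 0.6722 -0.1968  0.02  ]
scene valve_center 0.66 [ 0.7087 -0.1185  0.02  ]
scene valve_center 0.56 [ 0.8207 -0.0371  0.02  ]
scene valve_center 0.5 [ 0.7953 -0.1778  0.02  ]
scene filter_center 0.79 [0.7425 0.1548 0.017 ]
scene grip_head 0.4 [0.5968 0.0458 0.307 ]
expected head bottom px [348.1173 166.23  ]
281 134
top valve_center 0.6 [ 0.7244 -0.1049  0.02  ]
top valve_center 0.52 [ 0.6747 -0.2055  0.02  ]
top valve_center 0.51 [ 0.8351 -0.0556  0.02  ]
top valve_center 0.43 [ 0.7978 -0.1692  0.02  ]
top filter_center 0.4 [0.7459 0.1592 0.017 ]
expected head bottom px [299.8737 195.9298]
243 130
t 13.28 pos [0.5986 0.0379 0.2899] yaw 36.51 F [  9.9   1.7 -15.7] op 0.425
units [ 0.022 -0.033 -0.014] twist 0.002
```

View pics/c.png

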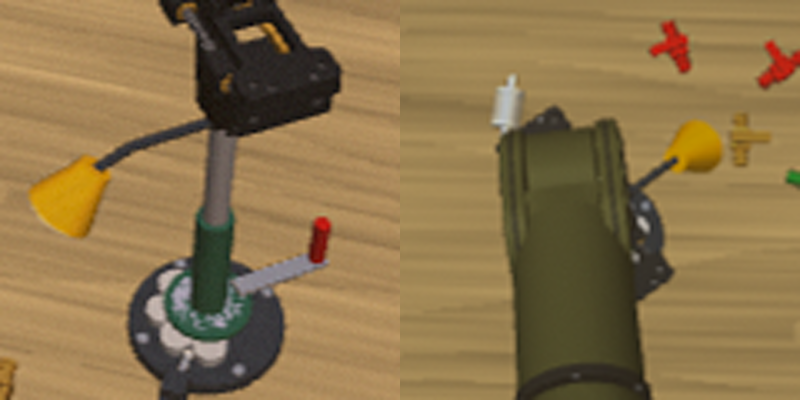

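Picture: the inner tube is extended, the head is in the fingers, the lamp points at the valve, and the bench is undisturbed. One small nudge to confirm the hard stop, then I hand in.

```bash

python3 -m jog '[{"translation":[0,0,-0.06],"twist":0,"claw":0},{"translation":[0,0,0],"twist":0,"claw":0},{"translation":[0,0,0],"twist":0,"claw":0},{"translation":[0,0,0],"twist":0,"claw":0},{"translation":[0,0,0],"twist":0,"claw":0},{"translation":[0,0,0],"twist":0,"claw":0}]' 40
python3 off.py .597 .0378 .2905 36.5
```

```text
clock: 13.78
tool_pos: [0.5984, 0.0379, 0.2903]
eef_rot: [0.45, 0.893, -0.0, -0.001]
contact_force: [13.4, 2.2, -26.1]
opening: 0.426
t 13.78 pos [0.5984 0.0379 0.2903] yaw 36.52 F [ 13.4   2.2 -26.1] op 0.426
units [ 0.02  -0.029 -0.005] twist 0.004
```

Commanding 2.4 mm more moved the tool only 0.4 mm and added 10 N, so the mast is on its hard stop.

```bash
python3 -c "
from plant import r
print(r.finish_job()); s=r.get_state(); print(s['clock'],s['tool_pos'],s['contact_force'],s['opening'])"
```

```text
the job is handed in; nothing more can be done
None
the job is handed in; nothing more can be done
```

The job is handed in, and by all my checks it succeeded; the hand-in itself reports no verdict. I swung the lamp one click clockwise by its red peg, so it points at the brass valve. I then squeezed the button in with a 40 N grip on the head and pulled the mast up past the first stop to the second.

**Last checks (13.8 s of the 48 s used):**
- **Mast height:** the tool had risen about 110 mm. A further 2.4 mm commanded moved it only 0.4 mm and raised the vertical force from 16 to 26 N, so it is on the hard stop.
- **Grip and button:** the opening held at about 37 mm, which fits the button fully in. I saw no sign of slip.
- **Lamp and bench:** the picture taken just before that last push showed the lamp on the brass valve, with the valve and filter where they lay. I did not re-measure the guard, screwdriver, bottle and socket at the end, but the arm did not work near them.

**Disagreements:** there was a sideways force of about 14 N, well under the limits. The detector's valve points scattered by up to 2 cm, so I took the valve's position from its colour, where both cameras agreed to about 3 mm.

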